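# Balance two centrifuge tube carriers on a trip balance

### The job

The two tube carriers on the trip balance go opposite each other in the centrifuge, so they must weigh the same: move tubes, one at a time, from the heavier carrier into free holes of the lighter one until both pans come to rest level. Press every tube gently home to the floor of its hole (the holes are sprung and the pan gives way under the tube, so feel for the bottom and press with no more than about 10 N), and leave all six tubes seated upright in the carriers, the carriers standing on their pans, and everything else on the bench where it is.

Things in the scene. Friction and masses are not known exactly. Their poses are not given: they have to be found in the camera images.
- balance: two-pan trip balance, fixed: white housing 150 (x) by 330 (y) by 54 mm high. Origin: centre of its underside, on the bench; +y from the right pan to the left one (seen from the robot). Scale plate 92 mm wide, top 110 mm above the bench, at x = -50 mm between the pans; its pointer is upright when level, else leans to the lower, heavier pan
- pan_left (a joint): height of the left pan (m), 0 = both level, + = left pan higher. Steel tray 162 (x) by 58 (y) mm, 11 mm rim, centred at y = +110 mm of the balance, floor 86 mm above the bench when level. Left alone, the pans settle in about 2 s; a side sinks from level by 1.9 mm for every 10 g that it carries more than the other, until it meets its stop
- pan_right (a joint): height of the right pan (m), a like tray centred at y = -110 mm of the balance; always the opposite of pan_left. A push of 1 to 2 N carries a pan down to a stop below it; the stops are set unevenly, somewhere 8 to 20 mm below level, on springs that give a little. So a carrier sinks by an unknown way, at most 35 mm, while a tube is pressed in, and rises as one is drawn out
- carrier_a: one of two equal white tube carriers, 150 (x) by 46 (y) by 58 mm high, 1.09 kg, loose in a pan tray (1.5 mm play), either on either pan. Origin: centre of its underside. Four straight bores in a row at x = -51, -17, 17, 51 mm, y = 0, 17.6 mm wide, mouth at z = 58 mm, floor at z = 6 mm; which are taken varies
- carrier_b: as carrier_a. In both, a rubbered leaf spring on the -y side of each bore (crest at z = 36 mm) presses the tube towards +y: a tube does not fall in by itself but stays wherever it is let go; it takes some 2 to 5 N (differs each time) to slide it in or out, and the force rises sharply only when it stands on the floor
- tube_long_1: long sample tube, 106 mm long, 15.8 mm across, with a round bottom, stopper 17.6 mm across on its top 20 mm; 36 g within 3 %. Origin: centre of its lower end; +z towards the stopper. Starts home in a bore of either carrier, its origin 6 mm above the carrier's
- tube_long_2: long sample tube, 106 mm long, 15.8 mm across, with a round bottom, stopper 17.6 mm across on its top 20 mm; 36 g within 3 %. Origin: centre of its lower end; +z towards the stopper. Starts home in a bore of either carrier, its origin 6 mm above the carrier's
- tube_long_3: long sample tube, 106 mm long, 15.8 mm across, with a round bottom, stopper 17.6 mm across on its top 20 mm; 36 g within 3 %. Origin: centre of its lower end; +z towards the stopper. Starts home in a bore of either carrier, its origin 6 mm above the carrier's
- tube_short_1: short sample tube, 95 mm long, 15.8 mm across, with a round bottom, stopper 17.6 mm across on its top 20 mm; 12 g within 3 %. Origin: centre of its lower end; +z towards the stopper. Starts home in a bore of either carrier, its origin 6 mm above the carrier's
- tube_short_2: short sample tube, 95 mm long, 15.8 mm across, with a round bottom, stopper 17.6 mm across on its top 20 mm; 12 g within 3 %. Origin: centre of its lower end; +z towards the stopper. Starts home in a bore of either carrier, its origin 6 mm above the carrier's
- tube_short_3: short sample tube, 91 mm long, 15.8 mm across, with a round bottom, stopper 17.6 mm across on its top 20 mm; 12 g within 3 %. Origin: centre of its lower end; +z towards the stopper. Starts home in a bore of either carrier, its origin 6 mm above the carrier's
- lab_timer: square white bench timer, 66 by 66 by 18 mm; not part of the job, leave it. Origin: centre of its underside
- marker_black: black marker, 142 mm long, 16 mm high; not part of the job, leave it. Origin: centre of its underside
- reagent_1: reagent bottle with a white cap, 47 mm across, 88 mm high; not part of the job, leave it. Origin: centre of its underside
- drop_bottle: black dropper bottle, 40 mm across, 84 mm high; not part of the job, leave it. Origin: centre of its underside
- label_tape: roll of tape lying flat, 100 mm across, 25 mm high; not part of the job, leave it. Origin: centre of its underside
- micro_rack_open: black block for micro tubes, 88 by 118 by 44 mm; not part of the job, leave it. Origin: centre of its underside
There are look-alikes about, which are no part of the job. What is shaped like the carrier_b but orange or turquoise is not meant.

How it is judged:
By the outcome, as a careful person would: the job done as asked, in the order asked, and still so for the second after the job is handed in, with the robot touching nothing.
It also fails if it takes over 69 s, if anything falls off the work surface, if the arm or the gripper's body presses on something with over 40 N, if the wrist force passes 120 N, or if a joint passes its speed limit or range.

### The arm

A 7-joint arm with a two-finger parallel gripper is mounted at the origin on a cart in front of the work surface, level with it; the furniture and walls round the work are solid. World frame = base frame: x ahead of the robot, y to its left, z up, the work surface at z = 0. Lengths are in m, angles in rad, forces in N, time in s.
With the tool pointing down it reaches from about 0.4 to 0.925 m from the base axis. Payload 4.1 kg.
Tool frame: the origin (TCP) lies at the very end of the fingers, on their centre line; the grasp point (between the pads) lies 19 mm behind it; z points along the fingers, y is the line along which they close (so a half turn about z gives the same grasp; the last joint's range is limited). The gripper opens to 85 mm and grips with 20 to 120 N. Pads are 22 mm wide; open, the fingers measure 114 mm over their backs; the gripper's body (76 mm by 85 mm) begins 54 mm behind the grasp point. The pads swing forward as they close: fully open they stand 13 mm farther back than shut.
Start: joints at [-1.423, 0.398, 0.045, 1.537, -0.019, 1.207, -0.051], TCP at [0.159, 0.63, 0.202] pointing down, gripper open.
Joint ranges: [-2.82, 2.82], [-0.49, 2.23], [-1.37, 1.46], [0, 2.46], [-1.36, 4.5], [0.23, 2], [-2.94, 2.94]. Speed limits (rad/s): [2.57, 2.57, 3.14, 3.14, 3.14, 3.14, 3.14].

### API

Orientations are given as a unit quaternion [w, x, y, z].
In Python, from rig import read_state, camera, job_done gives the robot as it stands.
- The arm moves only by the shell command python3 -m inch 'ROWS' [OPENING]. ROWS is JSON, a list of rows, each a list of 2 entries, a list of its own where there are three numbers: the shift along the tool's x, y, z in units of 0.15 m (1.0 is 0.15 m), then the turn, a rotation vector about the tool's x, y, z in units of 180 degrees (1.0 is 180 degrees). In form: [[[dx, dy, dz], [wx, wy, wz]], ...]. A call has 1 to 20 rows; each row is the pose to reach, as a shift and turn from the pose commanded when the call began, along the tool's axes at that moment, turning the shorter way round; what a row does not reach only later rows make up. A row lasts 1/10 s, in which the tool goes at most 50 mm and 8.59 degrees, less where a joint would pass 70% of its speed; a pose out of reach is approached as far as the arm can. A call with a number of a shift or a turn outside -1 to 1 is refused whole. A call with a gripper value outside its range is refused whole. OPENING is the opening, from 0 (shut) to 1 (fully open), set as the call begins (- or left out, the last holds). The fingers move at their own pace and stop on an object; the grip force is fixed at half the most. Time passes only in rows, so rows that repeat a pose let the fingers close. It gives the time, the measured TCP pose, the force, the opening and the grip force at its end, in the units of the state.
- read_state(): the state, without advancing time (a new reading comes with each control period).
- camera(name): name is "side" or "top"; returns a dict with "pixels" (480x640x3 uint8, blue, green, red), "fx", "fy", "cx", "cy" (pixels), "T" (4x4, takes a point from camera to world coordinates). Camera axes: x right, y down, z forward; pixel columns grow to the right and rows downward; lengths in m; the calibration is good to about 2 mm. A picture is of the moment at which its call begins. There is no depth.
- job_done(): hands the job in; it is judged then, once.
The state is a dict: "time_s": time; "joint_positions": joint angles; "joint_vel": joint speeds; "joint_torque": joint torques, N m; "ee_pos": TCP position; "tcp_rot": TCP orientation; "force": force on the tool from outside, world axes, zero at the start; "torque": the same for the moment, N m; "gripper_width": opening from 0.0 (shut) to 1.0 (fully open); "finger_force": force on a finger pad.
Only numpy, scipy, OpenCV 4.12 (cv2) and the standard library are available. Lean on these libraries where they do the work, as an engineer would, in place of code of your own. Each camera call takes 0.05 s, during which the arm holds its last target. There are 200 camera calls.

## Working session

There is one attempt and no reset: what is moved stays moved. The work goes in short steps, Python scripts to look and compute and a shell command to move; the robot and the scene stay as the last step left them, time stands still between calls to the robot, and variables do not carry over. Pictures are saved under pics/ and viewed, at most 12 in all, crops included, and the job is handed in when it is done.

```bash
ls; mkdir -p pics; python3 - <<'E'
from rig import *
import cv2,numpy as np
np.set_printoptions(precision=4,suppress=True)
for n in("top","side"):
    c=camera(n);cv2.imwrite(f"pics/{n}0.png",c["pixels"]);print(n,c["fx"],c["fy"],c["cx"],c["cy"]);print(np.array(c["T"]))
s=read_state();print(s["time_s"],s["ee_pos"],s["tcp_rot"],s["gripper_width"],s["force"])
E
```

```text
pics
top 440.8526039997598 440.8526039997598 329.2114879833822 240.66688797832006
[[ 0.022  -0.9894  0.1437  0.4188]
 [-0.9996 -0.0189  0.0229 -0.0398]
 [-0.02   -0.1441 -0.9894  1.3626]
 [ 0.      0.      0.      1.    ]]
side 491.1041298169673 491.1041298169673 314.8301975293489 238.41954119219963
[[ 0.864  -0.2832  0.4164  0.1138]
 [-0.5035 -0.4847  0.7152 -0.8261]
 [-0.0007 -0.8276 -0.5613  0.7422]
 [ 0.      0.      0.      1.    ]]
0.1 [0.1586 0.6297 0.2011] [-0.      0.123   0.9924 -0.0009] 1.0011134299460511 [-1.206   0.0421 -0.5766]
```

View pics/top0.png

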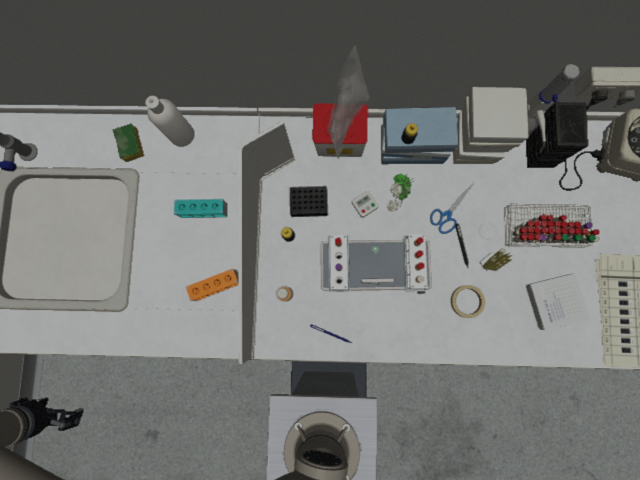

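View pics/side0.png

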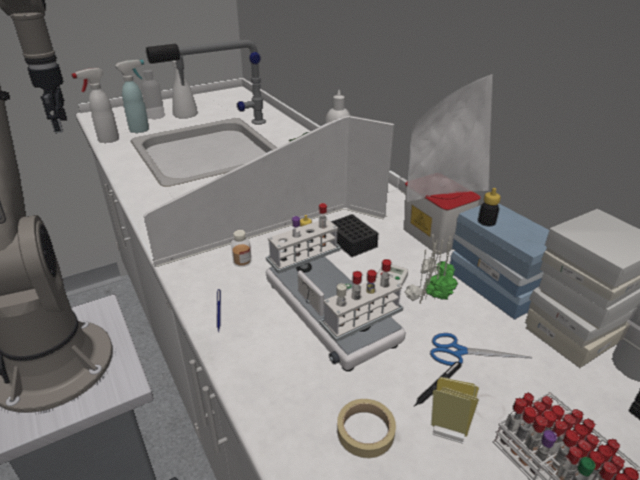

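```bash
python3 - <<'E'
import cv2,numpy as np
a=cv2.imread("pics/top0.png")[225:300,310:440];b=cv2.imread("pics/side0.png")[195:365,255:415]
a=cv2.resize(a,None,fx=3.07,fy=3.07,interpolation=cv2.INTER_CUBIC);b=cv2.resize(b,None,fx=2.5,fy=2.5,interpolation=cv2.INTER_CUBIC)
o=np.zeros((430,799,3),np.uint8);o[:a.shape[0],:a.shape[1]]=a;o[:b.shape[0],399:399+b.shape[1]]=b[:,:400]
cv2.imwrite("pics/crop0.png",o)
E
```

```text
(no output)
```

View pics/crop0.png

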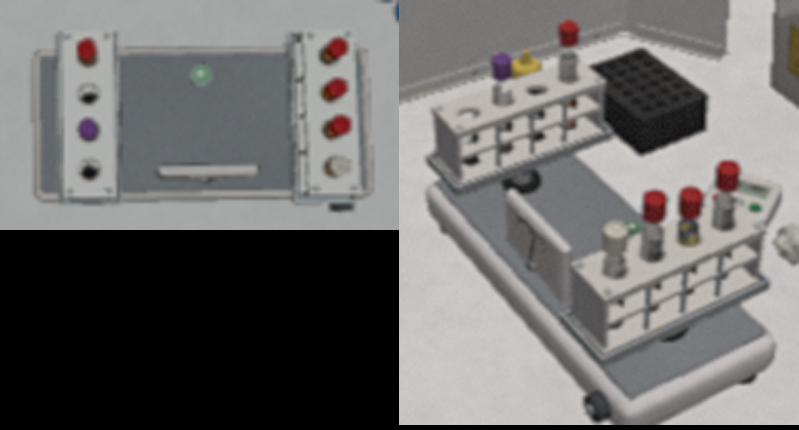

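The left carrier holds red (338,242) and purple (338,268), and its free bores are at (339,255) and (339,280). The right carrier holds red (419,240), red (419,255), red (419,267) and white (420,279). Both carriers are white and stand on the balance. The turquoise block at (200,208) and the orange one at (212,285) are look-alikes. Next I'll triangulate the stoppers.

```bash
cat > h.py <<'E'
import cv2,numpy as np
from rig import *
np.set_printoptions(precision=4,suppress=True)
def ray(c,uv):
    T=np.array(c["T"]);d=T[:3,:3]@np.array([(uv[0]-c["cx"])/c["fx"],(uv[1]-c["cy"])/c["fy"],1]);return T[:3,3],d/np.linalg.norm(d)
def onz(c,uv,z):
    o,d=ray(c,uv);return o+d*(z-o[2])/d[2]
def tri(c1,u1,c2,u2):
    A=np.zeros((3,3));b=np.zeros(3)
    R=[ray(c1,u1),ray(c2,u2)]
    for o,d in R:
        P=np.eye(3)-np.outer(d,d);A+=P;b+=P@o
    x=np.linalg.solve(A,b);return x,max(np.linalg.norm((np.eye(3)-np.outer(d,d))@(x-o)) for o,d in R)
def proj(c,p):
    T=np.array(c["T"]);q=T[:3,:3].T@(np.array(p)-T[:3,3]);return np.array([c["fx"]*q[0]/q[2]+c["cx"],c["fy"]*q[1]/q[2]+c["cy"]])
def blobs(img,mask,box,mn):
    x0,y0,x1,y1=box;m=np.zeros(mask.shape,np.uint8);m[y0:y1,x0:x1]=mask[y0:y1,x0:x1]
    n,l,s,ce=cv2.connectedComponentsWithStats(m)
    return [(ce[i].round(1),s[i].tolist()) for i in range(1,n) if s[i][4]>=mn]
def colors(img):
    h=cv2.cvtColor(img,cv2.COLOR_BGR2HSV);H,S,V=cv2.split(h)
    return {"red":(((H<8)|(H>172))&(S>150)&(V>60)).astype(np.uint8),"pur":((H>125)&(H<165)&(S>70)).astype(np.uint8)}
E
python3 - <<'E'
from h import *
t=camera("top");s=camera("side")
for n,c,box in(("top",t,(310,225,440,300)),("side",s,(255,195,415,365))):
    for k,m in colors(c["pixels"]).items():
        for b in blobs(c["pixels"],m,box,8):print(n,k,b)
f=lambda x,y:(310+x/3.07,225+y/3.07)
g=lambda x,y:(255+(x-399)/2.5,195+y/2.5)
print("white",tri(t,f(338,165),s,g(614,237)))
# carrier top corners  (right: near-left corner, far right ; left carrier)
print("R near-left",tri(t,f(302,197),s,g(574,272)),"R near-right", tri(t,f(361,192),s,g(607,290)))
print("L near-left top",tri(t,f(65,195),s,g(434,110)),"L near-right",tri(t,f(118,196),s,g(460,126)), "L far right",tri(t,f(116,35),s,g(604,81)))
print("wall top", tri(t,(245,150),s,(350,118)), tri(t,(243,360),s,(150,215)))
for z in(.15,.135):print("free bores",z,onz(t,f(88,94),z),onz(t,f(88,170),z))
for p in((35,50),(35,197),(372,197),(372,50)):print("housing",onz(t,f(*p),.05))
for n in("reagent",):print(onz(t,(285,294),.08),onz(t,(287,233),.08))
E
```

```text
top red (array([337.8, 241.1]), [336, 238, 5, 7, 26])
top red (array([419. , 240.5]), [416, 238, 7, 6, 26])
top red (array([418.6, 253.5]), [416, 251, 6, 6, 26])
top red (array([420.1, 265.6]), [417, 263, 7, 6, 27])
top pur (array([338.1, 266.5]), [336, 264, 6, 6, 27])
side red (array([322.5, 207.7]), [320, 204, 6, 9, 46])
side red (array([386. , 265.1]), [383, 260, 7, 11, 69])
side red (array([371.2, 276. ]), [368, 271, 8, 12, 77])
side red (array([356.8, 277.5]), [354, 272, 7, 12, 75])
side pur (array([295.4, 220.4]), [292, 216, 7, 10, 57])
white (array([ 0.4953, -0.2602,  0.1679]), np.float64(0.0021166405659662547))
R near-left (array([ 0.4717, -0.2369,  0.1264]), np.float64(0.005971671495302146)) R near-right (array([ 0.4736, -0.2848,  0.146 ]), np.float64(0.002735838777097488))
L near-left top (array([ 0.4653, -0.021 ,  0.1486]), np.float64(0.002731378640162977)) L near-right (array([ 0.4659, -0.0684,  0.1601]), np.float64(0.0036560687906062746)) L far right (array([ 0.61  , -0.0645,  0.1551]), np.float64(0.003175832678488817))
wall top (array([0.8132, 0.2041, 0.2796]), np.float64(0.006349055132374782)) (array([0.2701, 0.2124, 0.1464]), np.float64(0.003814446728420435))
free bores 0.15 [ 0.5537 -0.0387  0.15  ] [ 0.4854 -0.04    0.15  ]
free bores 0.135 [ 0.5553 -0.0387  0.135 ] [ 0.4862 -0.04    0.135 ]
housing [0.6071 0.0141 0.05  ]
housing [0.4638 0.0106 0.05  ]
housing [ 0.4707 -0.3132  0.05  ]
housing [ 0.6134 -0.3148  0.05  ]
[0.4466 0.1145 0.08  ] [0.6256 0.1152 0.08  ]
```

```bash
python3 - <<'E'
from h import *
t=camera("top");s=camera("side")
for n,a,b in(("L1",(337.8,241.1),(322.5,207.7)),("L3",(338.1,266.5),(295.4,220.4)),("R1",(419,240.5),(386,265.1)),("R2",(418.6,253.5),(371.2,276)),("R3",(420.1,265.6),(356.8,277.5))):print(n,*tri(t,a,s,b))
# tops of stoppers: uppermost side pixel
E
```

```text
L1 [ 0.5896 -0.0369  0.1975] 0.002559267229220991
L3 [ 0.5221 -0.0386  0.1873] 0.001991213177095247
R1 [ 0.5976 -0.2559  0.1815] 0.002526727756481071
R2 [ 0.5638 -0.2567  0.1696] 0.0025785135563696346
R3 [ 0.5298 -0.2583  0.1809] 0.0024348736922234237
```

R1, R3 and L1 are long. R2, L3 and R4 (the white one) are short. That puts 48 g on the left and 96 g on the right, so R2 and R4 go into the left free bores. I'm starting to move.

```bash
python3 -m inch '[[[0,0,-0.33],[0,0,0]],[[-0.15,-0.15,-0.6],[0,0,-0.04]],[[-0.4,-0.4,-0.9],[0,0,-0.087]],[[-0.65,-0.65,-1],[0,0,-0.087]],[[-0.85,-0.85,-1],[0,0,-0.087]],[[-1,-1,-1],[0,0,-0.087]],[[-1,-1,-1],[0,0,-0.087]]]' 0.6
python3 -m inch '[[[-0.22,-0.22,0],[0,0,0]],[[-0.45,-0.45,0],[0,0,0]],[[-0.68,-0.68,0],[0,0,0]],[[-0.9,-0.9,0],[0,0,0]],[[-1,-1,0],[0,0,0]]]'
```

```text
time_s: 1.0
ee_pos: [0.2736, 0.4422, 0.3538]
tcp_rot: [0.002, -0.007, 1.0, 0.0]
force: [0.3, 0.4, -0.4]
gripper_width: 0.604
finger_force: 0.0
time_s: 1.5
ee_pos: [0.4248, 0.2981, 0.3522]
tcp_rot: [0.001, -0.01, 1.0, -0.001]
force: [-0.1, 0.5, 0.3]
gripper_width: 0.597
finger_force: 0.0
```

```bash
python3 -m inch '[[[-0.2,-0.3,0],[0,0,0]],[[-0.4,-0.6,0],[0,0,0]],[[-0.6,-0.9,0],[0,0,0]],[[-0.65,-1,0],[0,0,0]]]'
python3 -m inch '[[[-0.06,-0.3,0],[0,0,0]],[[-0.12,-0.6,0],[0,0,0]],[[-0.18,-0.9,0],[0,0,0]],[[-0.2,-1,0],[0,0,0]]]'
python3 -m inch '[[[0,-0.3,0],[0,0,0]],[[0,-0.6,0],[0,0,0]],[[0,-0.9,0],[0,0,0]],[[0,-1,0],[0,0,0]]]'
python3 -m inch '[[[0,-0.3,0.1],[0,0,0]],[[0,-0.6,0.3],[0,0,0]],[[0,-0.7,0.5],[0,0,0]],[[0,-0.7,0.7],[0,0,0]],[[0,-0.7,0.7],[0,0,0]]]'
python3 -c "
from h import *
t=camera('top');s=camera('side')
a=cv2.resize(t['pixels'][215:310,350:450],(400,380),interpolation=2);b=cv2.resize(s['pixels'][160:340,300:480],(399,399),interpolation=2)
o=np.zeros((400,800,3),np.uint8);o[:380,:400]=a;o[:399,401:]=b;cv2.imwrite('pics/p4.png',o)
print(read_state()['force'])
"
```

```text
time_s: 1.9
ee_pos: [0.5249, 0.1507, 0.3521]
tcp_rot: [0.001, -0.011, 1.0, -0.001]
force: [0.2, 0.1, 0.0]
gripper_width: 0.599
finger_force: 0.0
time_s: 2.3
ee_pos: [0.5573, -0.0005, 0.3523]
tcp_rot: [0.0, -0.009, 1.0, -0.001]
force: [0.5, -0.9, 0.1]
gripper_width: 0.603
finger_force: 0.0
time_s: 2.7
ee_pos: [0.5598, -0.1502, 0.3522]
tcp_rot: [-0.0, -0.009, 1.0, -0.002]
force: [-0.1, -1.0, 1.1]
gripper_width: 0.601
finger_force: 0.0
time_s: 3.2
ee_pos: [0.5612, -0.2477, 0.2423]
tcp_rot: [-0.004, -0.013, 1.0, 0.002]
force: [0.1, 1.0, -0.4]
gripper_width: 0.601
finger_force: 0.0
[ 0.9965 -0.7194  1.1778]
```

View pics/p4.png

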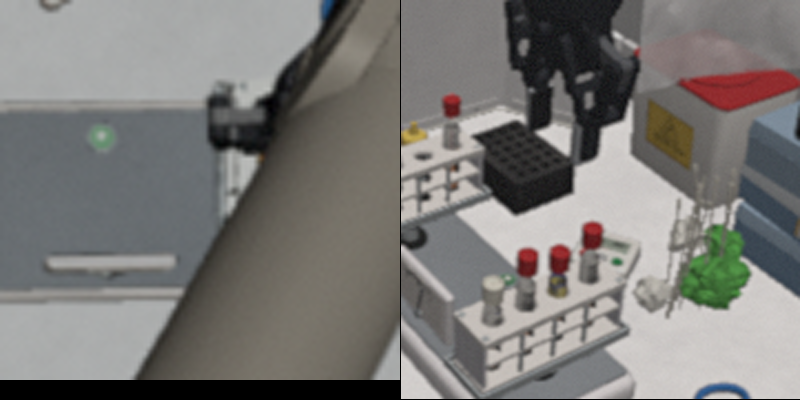

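The picture shows the gripper hovering over the right carrier, clear of everything. All four right tubes are still upright, and the top view is blocked by the arm. Next I descend to R2.

```bash
python3 -m inch '[[[-0.025,-0.013,0.15],[0,0,0]],[[-0.025,-0.013,0.35],[0,0,0]],[[-0.025,-0.013,0.55],[0,0,0]],[[-0.025,-0.013,0.645],[0,0,0]],[[-0.025,-0.013,0.645],[0,0,0]],[[-0.025,-0.013,0.645],[0,0,0]]]'
python3 -c "
from h import *
s=camera('side')
print(read_state()['ee_pos'],read_state()['force'])
cv2.imwrite('pics/p5.png',cv2.resize(s['pixels'][190:350,300:460],(600,600),interpolation=2))
"
```

```text
time_s: 3.9
ee_pos: [0.569, -0.2512, 0.1522]
tcp_rot: [0.001, -0.014, 1.0, -0.0]
force: [0.2, 0.4, 0.6]
gripper_width: 0.599
finger_force: 0.0
[ 0.5692 -0.2515  0.1525] [-0.2803  0.8735  0.4457]
```

View pics/p5.png

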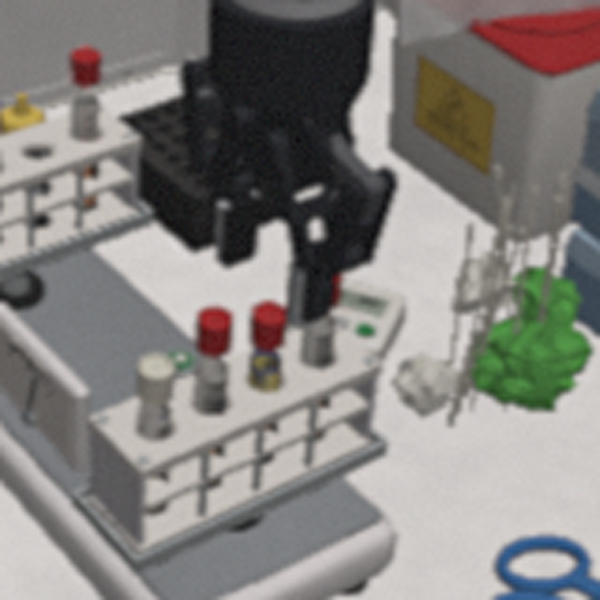

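```bash
python3 -c "
from h import *
s=camera('side')
for p in ((.5692,-.2515,.1525),(.5692,-.2765,.1625),(.5692,-.2265,.1625),(.5638,-.2567,.1696),(.5638,-.2567,.1496)):
  q=proj(s,p);print(p,q,(q-[300,190])*3.75)
"
```

```text
(0.5692, -0.2515, 0.1525) [369.9747 280.8913] [262.4052 340.8425]
(0.5692, -0.2765, 0.1625) [378.2054 284.0674] [293.2701 352.7528]
(0.5692, -0.2265, 0.1625) [362.7042 269.7286] [235.1407 298.9821]
(0.5638, -0.2567, 0.1696) [369.8076 276.197 ] [261.7784 323.2386]
(0.5638, -0.2567, 0.1496) [369.1497 284.506 ] [259.3115 354.3975]
```

```bash
python3 -m inch '[[[0.03,-0.035,0],[0,0,0]],[[0.03,-0.035,0],[0,0,0]]]'
python3 -m inch '[[[0,0,0],[0,0,0]],[[0,0,0],[0,0,0]],[[0,0,0],[0,0,0]]]' 0.2
python3 -c "
from h import *
s=camera('side')
print(read_state()['ee_pos'],read_state()['force'],read_state()['gripper_width'],read_state()['finger_force'])
im=s['pixels'][220:320,330:430]
cv2.imwrite('pics/p6.png',cv2.resize(im,(600,600),interpolation=2))
q=[(proj(s,(*read_state()['ee_pos'][:2],z))-[330,220])*6 for z in (.15,.17,.19)];print(q)
"
```

```text
time_s: 4.2
ee_pos: [0.5627, -0.258, 0.1513]
tcp_rot: [0.001, -0.012, 1.0, -0.001]
force: [0.1, -0.9, -1.1]
gripper_width: 0.6
finger_force: 0.0
time_s: 4.5
ee_pos: [0.5633, -0.2562, 0.1502]
tcp_rot: [0.0, -0.013, 1.0, 0.0]
force: [0.1, 0.7, -0.4]
gripper_width: 0.195
finger_force: 0.0
[ 0.5633 -0.2562  0.1502] [ 0.7903 -0.5312 -0.8954] 0.19980309221607248 0.0
[array([232.582 , 385.6978]), array([236.501 , 335.8228]), array([240.5172, 284.7099])]
```

View pics/p6.png

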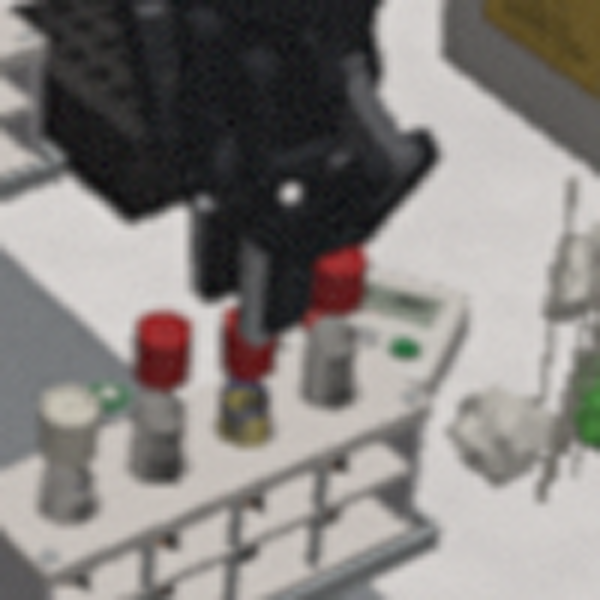

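```bash
python3 -c "
from h import *
s=camera('side')
for z in(.201,.214,.23):print(proj(s,(.1586,.6297,z)))
im=cv2.imread('pics/side0.png')[80:140,20:80];im2=s['pixels'][240:300,345:405]
cv2.imwrite('pics/p7.png',np.hstack([cv2.resize(i,(400,400),interpolation=2) for i in(im,im2)]))
"
```

```text
[ 64.932  141.0402]
[ 63.584  136.6209]
[ 61.905  131.1159]
```

View pics/p7.png

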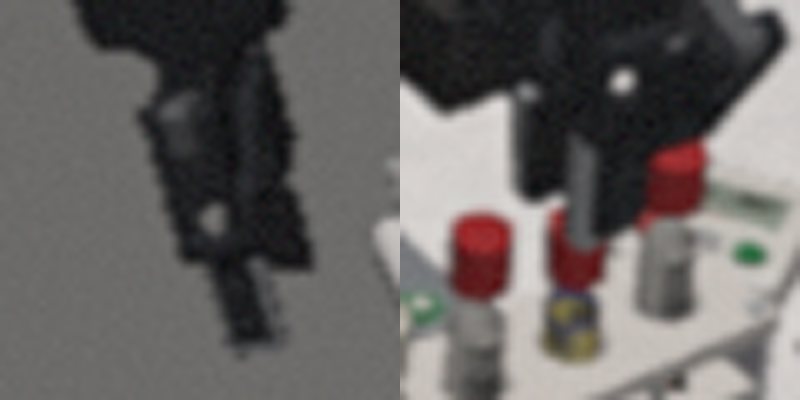

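The fingertips' midpoint is at about (371,272), level with the top of R2's stopper. In z they therefore sit roughly 25 mm higher than reported, and they closed on nothing. I'll reopen and go lower while watching the force.

```bash
python3 -m inch '[[[0,0,0],[0,0,0]],[[0,0,0],[0,0,0]],[[0,0,0.05],[0,0,0]],[[0,0,0.1],[0,0,0]],[[0,0,0.15],[0,0,0]],[[0,0,0.15],[0,0,0]]]' 0.55
python3 -m inch '[[[0,0,0],[0,0,0]],[[0,0,0],[0,0,0]],[[0,0,0],[0,0,0]],[[0,0,0],[0,0,0]]]' 0.1
python3 -c "
from h import *
s=camera('side')
print(read_state()['ee_pos'],read_state()['force'],read_state()['gripper_width'],read_state()['finger_force'])
for k,m in colors(s['pixels']).items():
  for b in blobs(0,m,(255,195,430,365),8):print(k,b)
"
```

```text
time_s: 5.2
ee_pos: [0.5621, -0.2557, 0.1259]
tcp_rot: [-0.001, -0.013, 1.0, 0.001]
force: [0.4, 0.8, 0.2]
gripper_width: 0.554
finger_force: 0.0
time_s: 5.6
ee_pos: [0.5634, -0.2569, 0.1281]
tcp_rot: [0.0, -0.013, 1.0, -0.0]
force: [0.8, -0.9, 0.2]
gripper_width: 0.179
finger_force: 58.5
[ 0.5634 -0.257   0.1281] [-0.5144 -1.4021 -0.9045] 0.17916870473838017 58.48135828971863
red (array([427.9, 197.8]), [426, 197, 4, 3, 9])
red (array([322.6, 207.1]), [320, 203, 6, 9, 47])
red (array([367.2, 274.3]), [366, 271, 3, 9, 17])
red (array([357. , 277.7]), [354, 273, 8, 11, 75])
pur (array([295.6, 220.3]), [292, 216, 8, 10, 58])
```

```bash
python3 -c "
from h import *
s=camera('side')
cv2.imwrite('pics/p8.png',cv2.resize(s['pixels'][235:305,335:405],(560,560),interpolation=2))
"
```

```text
(no output)
```

View pics/p8.png

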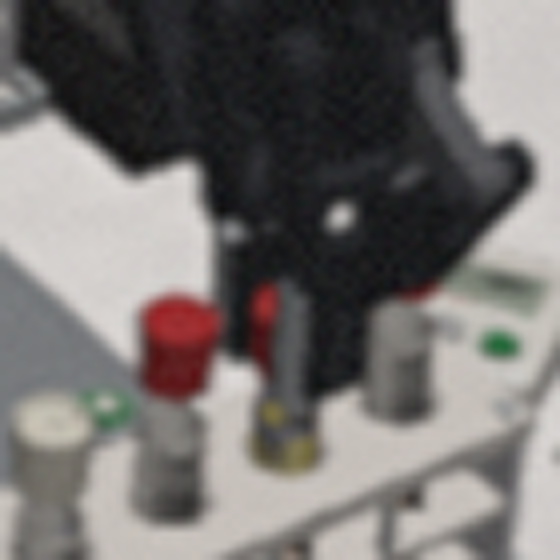

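The pads now cover R2's stopper, down to its lower edge. I draw the tube straight up.

```bash
python3 -m inch '[[[0,0,-0.05],[0,0,0]],[[0,0,-0.1],[0,0,0]],[[0,0,-0.16],[0,0,0]],[[0,0,-0.22],[0,0,0]],[[0,0,-0.28],[0,0,0]],[[0,0,-0.34],[0,0,0]],[[0,0,-0.42],[0,0,0]],[[0,0,-0.52],[0,0,0]],[[0,0,-0.66],[0,0,0]],[[0,0,-0.75],[0,0,0]],[[0,0,-0.75],[0,0,0]]]'
python3 -c "
from h import *
s=camera('side')
print(read_state()['ee_pos'],read_state()['force'],read_state()['gripper_width'],read_state()['finger_force'])
cv2.imwrite('pics/p9.png',cv2.resize(s['pixels'][165:365,255:415],(640,600),interpolation=2)[:, :])
for k,m in colors(s['pixels']).items():
  for b in blobs(0,m,(255,175,430,365),8):print(k,b)
"
```

```text
time_s: 6.8
ee_pos: [0.5647, -0.2568, 0.2432]
tcp_rot: [0.002, -0.014, 1.0, -0.0]
force: [0.6, -0.0, -0.4]
gripper_width: 0.178
finger_force: 59.0
[ 0.5639 -0.2563  0.2415] [-0.2671  0.4591 -0.7874] 0.17927627253300876 59.026803374290466
red (array([427.9, 197.6]), [426, 197, 4, 3, 8])
red (array([322.6, 209.9]), [320, 206, 6, 9, 48])
red (array([371.7, 222.8]), [371, 218, 3, 11, 24])
red (array([386.1, 262.8]), [383, 258, 8, 11, 71])
red (array([356.9, 274.8]), [354, 270, 7, 11, 72])
pur (array([295.8, 223.1]), [293, 219, 7, 10, 54])
```

```bash
python3 -m inch '[[[0,0.2,0],[0,0,0]],[[0,0.5,0],[0,0,0]],[[0,0.8,0],[0,0,0]],[[0,1,0],[0,0,0]]]'
python3 -m inch '[[[0.015,0.25,0],[0,0,0]],[[0.015,0.4,0.05],[0,0,0]],[[0.015,0.461,0.1],[0,0,0]],[[0.015,0.461,0.15],[0,0,0]],[[0.015,0.461,0.15],[0,0,0]],[[0.015,0.461,0.15],[0,0,0]]]'
python3 -c "
from h import *
P=[]
for i in range(4):
  s=camera('side');st=read_state();P.append(st['ee_pos'])
print(np.mean(P,0),st['tcp_rot'],st['force'],st['gripper_width'])
im=s['pixels'];cv2.imwrite('pics/p9.png',cv2.resize(im[170:260,260:350],(600,600),interpolation=2))
t=camera('top');cv2.imwrite('pics/top9.png',t['pixels'])
for k,m in colors(s['pixels']).items():
  for b in blobs(0,m,(255,155,430,365),8):print(k,b)
"
```

```text
time_s: 7.25
ee_pos: [0.5585, -0.102, 0.2389]
tcp_rot: [-0.001, -0.015, 1.0, 0.001]
force: [0.1, 1.3, 0.2]
gripper_width: 0.182
finger_force: 59.0
time_s: 7.85
ee_pos: [0.5548, -0.0396, 0.2175]
tcp_rot: [-0.0, -0.012, 1.0, -0.001]
force: [0.1, -0.5, -0.3]
gripper_width: 0.178
finger_force: 59.0
[ 0.5553 -0.039   0.218 ] [ 0.0004 -0.0124  0.9999 -0.0001] [-0.4726  0.0999  0.4379] 0.17971841605699382
red (array([427.9, 197.6]), [426, 197, 4, 3, 8])
red (array([322.6, 207.9]), [320, 204, 6, 9, 48])
red (array([386. , 264.8]), [383, 260, 7, 11, 70])
red (array([356.9, 276.8]), [354, 272, 7, 11, 72])
pur (array([295.4, 221.1]), [292, 217, 7, 10, 55])
```

View pics/p9.png

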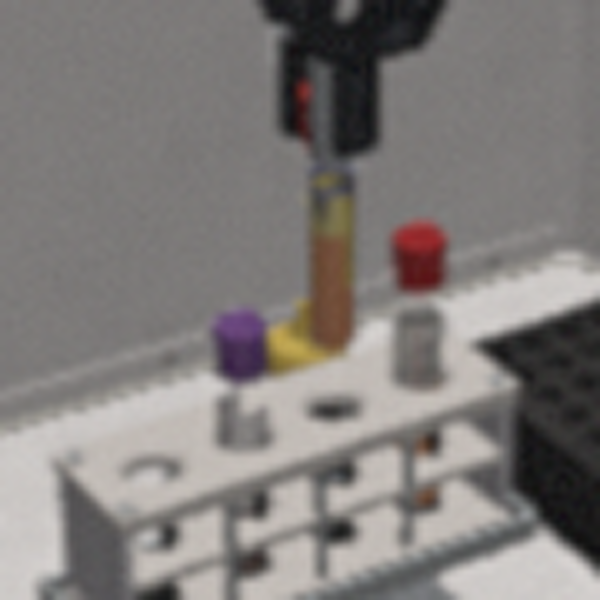

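The tube hangs upright just above free bore L2, with its axis at (332,340) in the crop and the bore at (335,407). It needs about 1 mm more in +x before I lower it in.

```bash
python3 -m inch '[[[-0.008,0.005,0.04],[0,0,0]],[[-0.008,0.005,0.1],[0,0,0]],[[-0.008,0.005,0.14],[0,0,0]],[[-0.008,0.005,0.17],[0,0,0]],[[-0.008,0.005,0.2],[0,0,0]],[[-0.008,0.005,0.23],[0,0,0]]]'
python3 -m inch '[[[0,0,0.03],[0,0,0]],[[0,0,0.06],[0,0,0]],[[0,0,0.09],[0,0,0]],[[0,0,0.12],[0,0,0]]]'
python3 -c "
from h import *
s=camera('side');st=read_state()
print(st['ee_pos'],st['force'],st['torque'],st['gripper_width'])
for k,m in colors(s['pixels']).items():
  for b in blobs(0,m,(255,155,430,365),8):print(k,b)
"
```

```text
time_s: 8.7
ee_pos: [0.5563, -0.0368, 0.1829]
tcp_rot: [0.0, -0.013, 1.0, -0.0]
force: [0.1, -1.2, 0.4]
gripper_width: 0.182
finger_force: 59.0
time_s: 9.1
ee_pos: [0.5565, -0.0368, 0.1652]
tcp_rot: [0.0, -0.013, 1.0, -0.0]
force: [-0.9, -1.5, 1.7]
gripper_width: 0.185
finger_force: 59.1
[ 0.5559 -0.0367  0.1642] [ 0.2945 -1.0968 -1.802 ] [-0.3151 -0.1788  0.0592] 0.1768926345754362
red (array([427.9, 197.8]), [426, 197, 4, 3, 9])
red (array([322.4, 210.4]), [320, 207, 6, 8, 45])
red (array([386.1, 262.1]), [383, 257, 8, 11, 72])
red (array([357. , 274.1]), [354, 269, 7, 12, 74])
pur (array([295.6, 223.6]), [292, 219, 8, 10, 59])
```

```bash
python3 -m inch '[[[0,0,0.03],[0,0,0]],[[0,0,0.06],[0,0,0]],[[0,0,0.09],[0,0,0]],[[0,0,0.12],[0,0,0]],[[0,0,0.15],[0,0,0]]]'
python3 -m inch '[[[0,0,0.015],[0,0,0]],[[0,0,0.03],[0,0,0]]]'
python3 -c "
from h import *
s=camera('side');st=read_state()
print(st['ee_pos'],st['force'],st['torque'],st['gripper_width'])
for k,m in colors(s['pixels']).items():
  for b in blobs(0,m,(255,155,430,365),8):print(k,b)
"
```

```text
time_s: 9.65
ee_pos: [0.5567, -0.0368, 0.1427]
tcp_rot: [0.0, -0.013, 1.0, -0.0]
force: [-0.2, -1.5, 3.1]
gripper_width: 0.18
finger_force: 59.3
time_s: 9.85
ee_pos: [0.5566, -0.0368, 0.1382]
tcp_rot: [0.0, -0.013, 1.0, -0.0]
force: [0.1, -2.3, 3.9]
gripper_width: 0.182
finger_force: 59.3
[ 0.5563 -0.0368  0.1378] [ 0.4829 -1.9431  1.7763] [-0.5004 -0.2286  0.0157] 0.18230364560235565
red (array([427.9, 197.6]), [426, 197, 4, 3, 8])
red (array([322.5, 214.5]), [320, 211, 6, 8, 42])
red (array([386.7, 257.8]), [384, 253, 7, 11, 67])
red (array([357.1, 269.9]), [354, 265, 8, 11, 75])
pur (array([296.2, 227.5]), [293, 223, 8, 10, 64])
```

```bash
python3 -m inch '[[[0,0,0.015],[0,0,0]],[[0,0,0.03],[0,0,0]]]'
python3 -m inch '[[[0,0,0.012],[0,0,0]],[[0,0,0.02],[0,0,0]]]'
python3 -c "
from h import *
F=[]
for i in range(3):
  s=camera('side');st=read_state();F.append(st['force'])
print(st['ee_pos'],np.mean(F,0),st['torque'],st['gripper_width'])
for k,m in colors(s['pixels']).items():
  for b in blobs(0,m,(255,155,430,365),8):print(k,b)
"
```

```text
time_s: 10.1
ee_pos: [0.5565, -0.0368, 0.1338]
tcp_rot: [0.0, -0.013, 1.0, -0.0]
force: [-0.2, -2.2, 2.6]
gripper_width: 0.177
finger_force: 59.3
time_s: 10.3
ee_pos: [0.5564, -0.0368, 0.1306]
tcp_rot: [0.0, -0.013, 1.0, -0.0]
force: [-0.1, -2.6, 3.9]
gripper_width: 0.177
finger_force: 59.3
[ 0.5562 -0.0368  0.1305] [ 0.4476 -2.8724  2.1898] [-0.6896 -0.1805  0.0036] 0.17703451338969747
red (array([427.9, 197.6]), [426, 197, 4, 3, 8])
red (array([322.8, 215.4]), [320, 211, 6, 8, 26])
red (array([386.7, 257.8]), [384, 253, 7, 11, 67])
red (array([357.1, 269.9]), [354, 265, 8, 11, 75])
pur (array([296.2, 227.3]), [293, 223, 8, 10, 62])
```

```bash
python3 -m inch '[[[0,-0.004,0.01],[0,0,0]],[[0,-0.006,0.015],[0,0,0]]]'
python3 -m inch '[[[0,0,0.007],[0,0,0]],[[0,0,0.01],[0,0,0]]]'
```

```text
time_s: 10.65
ee_pos: [0.5563, -0.0369, 0.1283]
tcp_rot: [-0.0, -0.013, 1.0, 0.0]
force: [0.3, -1.5, 2.9]
gripper_width: 0.18
finger_force: 59.4
time_s: 10.85
ee_pos: [0.5564, -0.037, 0.1271]
tcp_rot: [0.0, -0.013, 1.0, 0.0]
force: [0.2, -0.9, 4.9]
gripper_width: 0.177
finger_force: 59.6
```

```bash
python3 -c "
from rig import *
import numpy as np
F=[]
for i in range(3): camera('side');F.append(read_state()['force'])
print(np.mean(F,0),read_state()['ee_pos'])"
```

```text
[ 0.26568628 -1.08101991  5.04548043] [ 0.55642323 -0.03703314  0.12718941]
```

```bash
python3 -m inch '[[[0,0,0.008],[0,0,0]],[[0,0,0.008],[0,0,0]]]'
python3 -m inch '[[[0,0,0.006],[0,0,0]],[[0,0,0.006],[0,0,0]]]'
```

```text
time_s: 11.2
ee_pos: [0.5568, -0.0371, 0.1264]
tcp_rot: [0.0, -0.013, 1.0, 0.0]
force: [-1.3, -0.7, 7.4]
gripper_width: 0.177
finger_force: 59.9
time_s: 11.4
ee_pos: [0.5569, -0.0371, 0.1259]
tcp_rot: [0.001, -0.013, 1.0, 0.0]
force: [-0.3, -0.3, 9.8]
gripper_width: 0.178
finger_force: 60.1
```

The force climbed sharply to about 10 N at TCP z = 0.126, so the tube is home. I release, lift, and go to R4 (the white one).

```bash
python3 -m inch '[[[0,0,0],[0,0,0]],[[0,0,0],[0,0,0]],[[0,0,-0.05],[0,0,0]],[[0,0,-0.2],[0,0,0]],[[0,0,-0.4],[0,0,0]],[[0,0,-0.6],[0,0,0]],[[0,0,-0.65],[0,0,0]]]' 0.5
python3 -m inch '[[[0.08,-0.25,0],[0,0,0]],[[0.16,-0.5,0],[0,0,0]],[[0.24,-0.75,0],[0,0,0]],[[0.32,-1,0],[0,0,0]]]'
python3 -m inch '[[[0.08,-0.25,0],[0,0,0]],[[0.129,-0.469,0],[0,0,0]],[[0.129,-0.469,0],[0,0,0]],[[0.129,-0.469,0],[0,0,0]]]'
python3 -c "
from h import *
P=[]
for i in range(4):
  s=camera('side');st=read_state();P.append(st['ee_pos'])
print(np.mean(P,0),st['tcp_rot'],st['force'])
for k,m in colors(s['pixels']).items():
  for b in blobs(0,m,(255,155,430,365),8):print(k,b)
g=cv2.cvtColor(s['pixels'],cv2.COLOR_BGR2HSV)[255:310,325:350]
cv2.imwrite('pics/s10.png',s['pixels'])
"
```

```text
time_s: 12.1
ee_pos: [0.5582, -0.0376, 0.2258]
tcp_rot: [0.003, -0.013, 1.0, 0.0]
force: [0.7, -0.0, 0.5]
gripper_width: 0.5
finger_force: 0.0
time_s: 12.5
ee_pos: [0.5112, -0.1895, 0.2216]
tcp_rot: [-0.001, -0.014, 1.0, 0.0]
force: [-0.1, -0.3, 0.5]
gripper_width: 0.504
finger_force: 0.0
time_s: 12.9
ee_pos: [0.4941, -0.2596, 0.2216]
tcp_rot: [-0.001, -0.012, 1.0, 0.001]
force: [-0.1, 1.3, -1.2]
gripper_width: 0.501
finger_force: 0.0
[ 0.4952 -0.2578  0.2217] [-0.0002 -0.0147  0.9999  0.0005] [-0.3497 -0.212  -0.7963]
red (array([309.3, 217.9]), [306, 214, 7, 10, 54])
red (array([386. , 263.8]), [383, 259, 7, 11, 70])
red (array([356.9, 275.9]), [354, 271, 7, 11, 73])
pur (array([295.5, 222.1]), [292, 218, 8, 10, 57])
```

```bash
python3 -m inch '[[[0,-0.006,0.2],[0,0,0]],[[0,-0.006,0.4],[0,0,0]],[[0,-0.006,0.55],[0,0,0]],[[0,-0.006,0.605],[0,0,0]],[[0,-0.006,0.605],[0,0,0]]]'
python3 -m inch '[[[0,0,0],[0,0,0]],[[0,0,0],[0,0,0]],[[0,0,0],[0,0,0]],[[0,0,0],[0,0,0]]]' 0.1
```

```text
time_s: 13.6
ee_pos: [0.4946, -0.2592, 0.1307]
tcp_rot: [-0.001, -0.014, 1.0, 0.001]
force: [-0.2, 0.2, 0.8]
gripper_width: 0.502
finger_force: 0.0
time_s: 14.0
ee_pos: [0.4955, -0.2604, 0.1323]
tcp_rot: [0.001, -0.013, 1.0, 0.0]
force: [-0.6, 0.8, 0.9]
gripper_width: 0.177
finger_force: 58.5
```

```bash
python3 -m inch '[[[0,0,-0.05],[0,0,0]],[[0,0,-0.1],[0,0,0]],[[0,0,-0.16],[0,0,0]],[[0,0,-0.22],[0,0,0]],[[0,0,-0.28],[0,0,0]],[[0,0,-0.34],[0,0,0]],[[0,0,-0.42],[0,0,0]],[[0,0,-0.52],[0,0,0]],[[0,0,-0.66],[0,0,0]],[[0,0,-0.75],[0,0,0]],[[0,0,-0.75],[0,0,0]]]'
python3 -m inch '[[[0,0.2,0],[0,0,0]],[[0,0.5,0],[0,0,0]],[[0,0.8,0],[0,0,0]],[[0,1,0],[0,0,0]]]'
python3 -m inch '[[[0.007,0.25,0],[0,0,0]],[[0.007,0.4,0.05],[0,0,0]],[[0.007,0.467,0.1],[0,0,0]],[[0.007,0.467,0.15],[0,0,0]],[[0.007,0.467,0.15],[0,0,0]],[[0.007,0.467,0.15],[0,0,0]]]'
python3 -c "
from h import *
P=[]
for i in range(5):
  s=camera('side');st=read_state();P.append(st['ee_pos'])
print(np.mean(P,0),st['tcp_rot'],st['force'],st['gripper_width'])
im=s['pixels'];cv2.imwrite('pics/p11.png',cv2.resize(im[170:270,245:345],(600,600),interpolation=2))
for k,m in colors(s['pixels']).items():
  for b in blobs(0,m,(255,155,430,365),8):print(k,b)
"
```

```text
time_s: 15.1
ee_pos: [0.4963, -0.2614, 0.2468]
tcp_rot: [0.002, -0.013, 1.0, -0.001]
force: [0.1, 0.3, -0.6]
gripper_width: 0.175
finger_force: 58.9
time_s: 15.5
ee_pos: [0.4903, -0.1068, 0.2433]
tcp_rot: [-0.001, -0.015, 1.0, 0.001]
force: [0.9, -0.3, 0.1]
gripper_width: 0.177
finger_force: 58.9
time_s: 16.1
ee_pos: [0.4877, -0.0425, 0.2214]
tcp_rot: [-0.0, -0.012, 1.0, -0.0]
force: [-0.7, -0.1, -0.3]
gripper_width: 0.175
finger_force: 58.9
[ 0.4882 -0.0417  0.2219] [ 0.0003 -0.0126  0.9999  0.    ] [-0.9583 -0.7647 -0.0603] 0.1736826214415809
red (array([427.9, 197.6]), [426, 197, 4, 3, 8])
red (array([322.6, 209.9]), [320, 206, 6, 9, 48])
red (array([309.4, 218.8]), [306, 215, 7, 9, 54])
red (array([385.9, 262.8]), [383, 258, 7, 11, 70])
red (array([356.9, 274.8]), [354, 270, 7, 11, 72])
pur (array([295.8, 223. ]), [293, 218, 7, 11, 57])
```

View pics/p11.png

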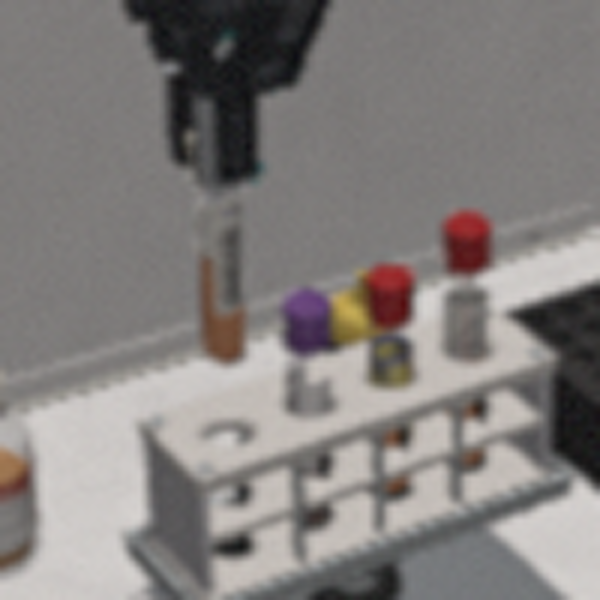

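The left bank now has L1, L2 and L3 seated. The white tube hangs over L4, with its axis at (223,355) in the crop and the bore at (227,434), which lines up once perspective is allowed for. I insert it the same way as before.

```bash
python3 -m inch '[[[-0.007,0.01,0.04],[0,0,0]],[[-0.007,0.01,0.1],[0,0,0]],[[-0.007,0.01,0.16],[0,0,0]],[[-0.007,0.01,0.2],[0,0,0]],[[-0.007,0.01,0.23],[0,0,0]],[[-0.007,0.01,0.26],[0,0,0]]]'
python3 -m inch '[[[0,0,0.03],[0,0,0]],[[0,0,0.06],[0,0,0]],[[0,0,0.09],[0,0,0]],[[0,0,0.12],[0,0,0]]]'
python3 -c "
from h import *
s=camera('side');st=read_state()
print(st['ee_pos'],st['force'],st['torque'],st['gripper_width'])
for k,m in colors(s['pixels']).items():
  for b in blobs(0,m,(255,155,430,365),8):print(k,b)
"
```

```text
time_s: 16.95
ee_pos: [0.489, -0.0397, 0.1822]
tcp_rot: [-0.0, -0.013, 1.0, -0.001]
force: [0.6, -1.0, 1.1]
gripper_width: 0.177
finger_force: 59.0
time_s: 17.35
ee_pos: [0.4891, -0.0394, 0.1644]
tcp_rot: [0.0, -0.013, 1.0, -0.0]
force: [0.4, -3.0, 1.0]
gripper_width: 0.171
finger_force: 59.1
[ 0.4886 -0.0394  0.1637] [ 0.5084 -3.128  -2.3651] [-0.8026 -0.0909 -0.0199] 0.17581277503227283
red (array([322.3, 213.3]), [320, 210, 6, 8, 43])
red (array([309.2, 222.2]), [306, 218, 7, 10, 57])
red (array([386.2, 258.9]), [383, 254, 8, 11, 72])
red (array([357. , 271.2]), [354, 266, 7, 12, 75])
pur (array([296.2, 226.6]), [293, 222, 8, 10, 67])
```

```bash
python3 -m inch '[[[0,-0.006,0.03],[0,0,0]],[[0,-0.006,0.06],[0,0,0]],[[0,-0.006,0.09],[0,0,0]],[[0,-0.006,0.12],[0,0,0]],[[0,-0.006,0.15],[0,0,0]]]'
python3 -m inch '[[[0,0,0.015],[0,0,0]],[[0,0,0.03],[0,0,0]],[[0,0,0.045],[0,0,0]]]'
python3 -c "
from h import *
F=[]
for i in range(3):
  s=camera('side');st=read_state();F.append(st['force'])
print(st['ee_pos'],np.mean(F,0),st['torque'],st['gripper_width'])
for k,m in colors(s['pixels']).items():
  for b in blobs(0,m,(255,155,430,365),8):print(k,b)
"
```

```text
time_s: 17.9
ee_pos: [0.4892, -0.0397, 0.142]
tcp_rot: [0.0, -0.013, 1.0, 0.0]
force: [-0.4, -1.1, 3.2]
gripper_width: 0.176
finger_force: 59.4
time_s: 18.2
ee_pos: [0.4891, -0.0397, 0.1353]
tcp_rot: [0.0, -0.013, 1.0, 0.0]
force: [0.0, -1.5, 3.4]
gripper_width: 0.174
finger_force: 59.4
[ 0.4889 -0.0397  0.135 ] [ 0.2683 -1.6099  0.6212] [-0.3852 -0.1224  0.0126] 0.1767528482656435
red (array([427.9, 197.6]), [426, 197, 4, 3, 8])
red (array([322.4, 214.1]), [320, 210, 6, 9, 46])
red (array([309.3, 223.1]), [306, 219, 7, 10, 55])
red (array([386.4, 258. ]), [383, 253, 8, 11, 70])
red (array([357. , 270.2]), [354, 265, 7, 12, 76])
pur (array([296.1, 227.2]), [293, 222, 8, 11, 65])
```

Sliding well. Now small steps to feel for the floor.

```bash
python3 -m inch '[[[0,0,0.012],[0,0,0]],[[0,0,0.024],[0,0,0]]]'
python3 -m inch '[[[0,0,0.01],[0,0,0]],[[0,0,0.015],[0,0,0]]]'
```

```text
time_s: 18.55
ee_pos: [0.4891, -0.0398, 0.1319]
tcp_rot: [0.0, -0.013, 1.0, 0.0]
force: [-0.8, -1.3, 3.1]
gripper_width: 0.175
finger_force: 59.3
time_s: 18.75
ee_pos: [0.489, -0.0398, 0.1295]
tcp_rot: [0.0, -0.013, 1.0, 0.0]
force: [0.0, -0.4, 2.3]
gripper_width: 0.173
finger_force: 59.3
```

```bash
python3 -m inch '[[[0,0,0.008],[0,0,0]],[[0,0,0.008],[0,0,0]]]'
```

```text
time_s: 18.95
ee_pos: [0.489, -0.0398, 0.1282]
tcp_rot: [0.0, -0.013, 1.0, 0.0]
force: [-0.6, -1.1, 2.1]
gripper_width: 0.179
finger_force: 59.2
```

```bash
python3 -m inch '[[[0,0,0.008],[0,0,0]],[[0,0,0.008],[0,0,0]]]'; python3 -m inch '[[[0,0,0.008],[0,0,0]],[[0,0,0.008],[0,0,0]]]'
```

```text
time_s: 19.15
ee_pos: [0.4891, -0.0398, 0.1273]
tcp_rot: [0.0, -0.013, 1.0, 0.0]
force: [-1.5, -0.8, 5.9]
gripper_width: 0.178
finger_force: 59.6
time_s: 19.35
ee_pos: [0.4891, -0.0398, 0.1265]
tcp_rot: [0.0, -0.013, 1.0, 0.0]
force: [-2.3, -0.3, 9.3]
gripper_width: 0.177
finger_force: 59.9
```

Home: the force rose sharply to 9.3 N. I release, rise, let the pans settle, and check.

```bash
python3 -m inch '[[[0,0,0],[0,0,0]],[[0,0,0],[0,0,0]],[[0,0,-0.05],[0,0,0]],[[0,0,-0.2],[0,0,0]],[[0,0,-0.4],[0,0,0]],[[0,0,-0.7],[0,0,0]],[[0,0.2,-0.9],[0,0,0]],[[0,0.5,-1],[0,0,0]],[[0,0.8,-1],[0,0,0]],[[0,1,-1],[0,0,0]]]' 0.5
python3 -m inch '[[[0,0.3,0],[0,0,0]],[[0,0.6,0],[0,0,0]],[[0,0.8,0],[0,0,0]],[[0,0.8,0],[0,0,0]],[[0,0.8,0],[0,0,0]],[[0,0.8,0],[0,0,0]],[[0,0.8,0],[0,0,0]],[[0,0.8,0],[0,0,0]],[[0,0.8,0],[0,0,0]],[[0,0.8,0],[0,0,0]],[[0,0.8,0],[0,0,0]],[[0,0.8,0],[0,0,0]],[[0,0.8,0],[0,0,0]],[[0,0.8,0],[0,0,0]],[[0,0.8,0],[0,0,0]],[[0,0.8,0],[0,0,0]],[[0,0.8,0],[0,0,0]],[[0,0.8,0],[0,0,0]],[[0,0.8,0],[0,0,0]],[[0,0.8,0],[0,0,0]]]'
python3 - <<'E'
from h import *
def look():
    s=camera('side');t=camera('top');print(read_state()['time_s'])
    R={}
    for n,c,box in(("top",t,(310,225,440,300)),("side",s,(255,195,415,365))):
        for k,m in colors(c["pixels"]).items():
            for b in blobs(0,m,box,8):print(n,k,b[0])
    return s,t
s,t=look()
a=cv2.resize(t['pixels'][225:300,310:440],None,fx=3,fy=3,interpolation=2);b=cv2.resize(s['pixels'][195:355,255:415],(400,400),interpolation=2)
o=np.zeros((400,800,3),np.uint8);o[:a.shape[0],:a.shape[1]]=a;o[:,400:]=b
cv2.imwrite('pics/fin.png',o)
E
```

```text
time_s: 20.35
ee_pos: [0.4847, 0.1141, 0.277]
tcp_rot: [0.001, -0.015, 1.0, 0.001]
force: [1.3, -0.2, -0.4]
gripper_width: 0.499
finger_force: 0.0
time_s: 22.35
ee_pos: [0.4818, 0.23, 0.276]
tcp_rot: [0.0, -0.013, 1.0, 0.0]
force: [-1.2, -0.1, 0.0]
gripper_width: 0.496
finger_force: 0.0
22.45
top red [337.8 241.5]
top red [419.3 240.3]
top red [338.1 254.4]
top red [420.5 265.6]
top pur [338.1 266.7]
side red [322.5 210.7]
side red [309.3 219.9]
side red [385.9 261.9]
side red [356.9 273.8]
side pur [296.  223.8]
```

View pics/fin.png

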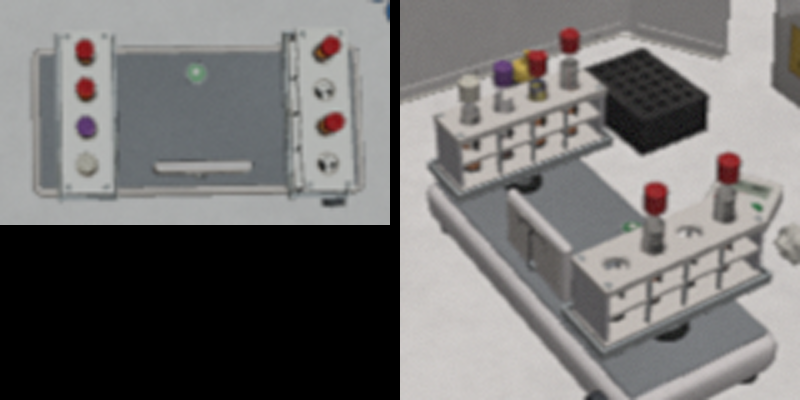

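Six tubes stand upright: four in the left carrier and two in the right. I triangulate for level and check that it is settled.

```bash
python3 -m inch '[[[0,0,0],[0,0,0]],[[0,0,0],[0,0,0]],[[0,0,0],[0,0,0]],[[0,0,0],[0,0,0]],[[0,0,0],[0,0,0]],[[0,0,0],[0,0,0]],[[0,0,0],[0,0,0]],[[0,0,0],[0,0,0]],[[0,0,0],[0,0,0]],[[0,0,0],[0,0,0]]]' | head -1
python3 - <<'E'
from h import *
s=camera('side');t=camera('top')
T={};S={}
for n,c,box,d in(("top",t,(310,225,440,300),T),("side",s,(255,195,415,365),S)):
    for k,m in colors(c["pixels"]).items(): d[k]=[b[0] for b in blobs(0,m,box,8)]
tr=sorted(T['red'],key=lambda p:(p[0]>380,p[1]));sr=sorted(S['red'],key=lambda p:(p[0]>340,-p[0]))
for n,a,b in zip(("L1","L2","R1","R3"),tr,sr):print(n,a,b,*tri(t,a,s,b))
print("L3",*tri(t,T['pur'][0],s,S['pur'][0]))
f=lambda x,y:(310+x/3,225+y/3);g=lambda x,y:(255+(x-400)/2.5,195+y/2.5)
print("L4",*tri(t,f(86,163),s,g(469,90)))
E
```

```text
time_s: 23.45
L1 [337.8 241.5] [322.5 210.8] [ 0.5897 -0.0369  0.1896] 0.002570340200701312
L2 [338.1 254.4] [309.4 219.8] [ 0.5561 -0.0382  0.1778] 0.0024200186472451467
R1 [419.3 240.3] [386.  261.9] [ 0.5972 -0.2554  0.1889] 0.0026093282448811143
R3 [420.5 265.6] [356.8 273.8] [ 0.5293 -0.258   0.1894] 0.002689383848353244
L3 [ 0.5225 -0.0391  0.1788] 0.0025022953933591754
L4 [ 0.4892 -0.041   0.1725] 0.0024528100833447596
```

```bash
python3 -c "from rig import *;print(job_done())"
```

```text
the job is handed in; nothing more can be done
None
```

I moved the two short tubes from the right carrier into the left one and pressed each home at just under 10 N. The pans came to rest level (stopper heights agree within 1 mm), and I handed the job in at about 23.6 s of the 69 s allowed.

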